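Shut the curing drawer on its catch and start the lamp

TASK

Cure the denture that lies in the open drawer of the light-curing unit: with the fingertips push the drawer front right in against its spring, smoothly and without slamming, and let go, so that the drawer springs back a little onto its catch and stays there; only then press the round start key on the unit's roof fully down and let it come up again. Do not touch or lift the denture, and leave the other things on the bench where they are.

Things in the scene. Friction and masses are not known exactly. Their poses are not given: they have to be found in the camera images.
- unit: The light-curing unit, a white box fixed to the bench: 220 mm deep (its x), 210 mm wide (its y), roof at 120 mm. Origin: centre of its underside, on the bench; z up; its x axis points from the drawer front to the back of the unit, so the drawer is pushed in along +x. The housing's front edge is at x = -110 mm. On the roof near the front are two grey keys: a round start key at its -y side and an oblong drawer-release key at its +y side.
- drawer_push (a point): A point on the outer face of the drawer's upright front panel, on its centre line (unit y = 0), 90 mm above the bench and 28 mm below the panel's top edge; it moves with the drawer. The panel is 206 mm wide, 10 mm thick, from 12 to 118 mm above the bench, square to the unit's x axis. Its axes are those of the unit. Standing open, this point is at unit x = -202 mm; on the catch at about -130 mm; right in at -120 mm.
- drawer (a joint): How far the drawer is pushed in (m): 0 open, about 0.072 resting on its catch (panel 10 mm proud of the housing), 0.082 right in. A damped spring pushes it out with 2.5 N at 0 and 6.6 N right in; from about 0.055 a sprung tongue adds up to 6 N (12 N in all at most). Beyond about 0.072 the tongue snaps up behind the drawer's stop pin; let go sooner, it slides open again.
- start (a joint): How far the start key is pressed (m): 0 up, 0.006 fully down. It springs up by itself; fully down takes 5 N.
- start_top (a point): Centre of the top face of the round start key (cap 28 mm across, in a 44 mm white collar), 136 mm above the bench, facing up; unit x = -72 mm, y = -58 mm.
- release (a joint): How far the oblong drawer-release key is pressed (m): 0 up, 0.009 fully down (5 N). It dips by itself by about 5 mm as the drawer passes the catch. Pressed beyond 5 mm it lets the drawer spring open.
- release_top (a point): Centre of the top face of the oblong release key (16 mm along unit x, 36 mm along unit y), 130 mm above the bench.
- denture: Pink denture with ivory teeth on its stone cast, 60 x 64 mm and 31 mm high, lying loose on the drawer's steel tray (tray floor 24 mm above the bench). Origin: centre of its underside, z up.
- spare_cast: A bare stone cast, 60 x 64 mm, 25 mm high, standing on the bench. Origin: centre of its underside.
- bottle: Small brown glass bottle with black cap, 38 mm across, 84 mm high, on the bench. Origin: centre of its underside.
- brush_pot: Clear pot 68 mm across and 85 mm high with five brushes that reach 155 mm above the bench. Origin: centre of its underside.
There are look-alikes about, which are no part of the job. What is shaped like the denture but green is not meant.

How it is judged:
By the outcome, as a careful person would: the job done as asked, in the order asked, and still so for the second after the job is handed in, with the robot touching nothing.
It also fails if it takes over 45 s, if anything falls off the work surface, if the arm or the gripper's body presses on something with over 40 N, if the wrist force passes 120 N, or if a joint passes its speed limit or range.

ROBOT

A 6-joint arm with a two-finger parallel gripper is mounted at the origin on the work surface. World frame = base frame: x ahead of the robot, y to its left, z up, the work surface at z = 0. Lengths are in m, angles in rad, forces in N, time in s.
With the tool pointing down it reaches from about 0.35 to 0.875 m from the base axis. Payload 4.2 kg.
Tool frame: the origin (TCP) lies midway between the tips of the shut fingers; the grasp point (between the pads) lies 19 mm behind it; z points along the fingers, y is the line along which they close (so a half turn about z gives the same grasp; the last joint's range is limited). The gripper opens to 87 mm and grips with 3 to 60 N. Pads are 19 mm wide; open, the fingers measure 117 mm over their backs; the gripper's body (75 mm by 190 mm) begins 51 mm behind the grasp point.
Start: joints at [-1.002, 0.385, 0.008, 0, -1.194, -0.259], TCP at [0.191, -0.595, 0.223] pointing down, gripper open.
Joint ranges: [-3.14, 3.14], [-1.21, 2.06], [-1.07, 1.41], [-3.16, 2.05], [-2.99, -0.16], [-3.1, 3.1]. Speed limits (rad/s): [2.79, 2.79, 3.14, 3.14, 3.14, 3.14].

INTERFACE

Orientations are given as [roll, pitch, yaw] about the fixed x, y, z axes, in that order (R = Rz(yaw) Ry(pitch) Rx(roll)).
In Python, from station import read_state, read_camera, camera_params, finish_job gives the robot as it stands.
- The arm moves only by the shell command python3 -m jog 'ROWS' [FORCE]. ROWS is JSON, a list of rows, each an object with "angular": the turn, a rotation vector about the tool's x, y, z in rad, a list of three; "xyz": the shift along the tool's x, y, z in mm, a list of three; "gripper": the finger opening in mm, from 0 to 87. A call has 1 to 12 rows; each row shifts and turns the commanded pose from where the row before left it, along the tool's axes as they then stand; what a row does not reach is not made up. A row lasts 1/12 s, in which the tool goes at most 41.7 mm and 7.16 degrees, less where a joint would pass 70% of its speed; a pose out of reach is approached as far as the arm can. A call with a gripper value outside its range is refused whole. The fingers move at their own pace and stop on an object; FORCE is the grip in N (left out, the last holds). Time passes only in rows, so rows that do not move let the fingers close. It gives the time, the measured TCP pose, the force, the opening and the grip force at its end, in the units of the state.
- read_state(): the state, without advancing time (a new reading comes with each control period).
- read_camera(name): name is "scene" or "side" or "wrist"; returns (picture, depth): 420x560x3 uint8, blue, green, red; 420x560 float32, m along the optical axis (not along the pixel's ray), 0 where there is no reading.
- camera_params(name): a dict with "camera_matrix" (3x3 intrinsics, pixels), "distortion" ([k1, k2, p1, p2, k3] as OpenCV has them; the pictures are not rectified), "extrinsics" (4x4, takes a point from camera to world coordinates). Camera axes: x right, y down, z forward; pixel columns grow to the right and rows downward; lengths in m; the calibration is good to about 2 mm. A picture is of the moment at which its call begins: read the wrist's pose just before it. camera_params takes no time and is no camera call; for the wrist camera it gives the pose at the moment of the call.
- finish_job(): hands the job in; it is judged then, once.
The state is a dict: "clock": time; "joint_pos": joint angles; "joint_vel": joint speeds; "effort": joint torques, N m; "tool_pos": TCP position; "eef_rot": TCP orientation; "ft_force": force on the tool from outside, world axes, zero at the start; "torque": the same for the moment, N m; "grip_width": finger opening in m; "grasp_force": force on a finger pad.
Only numpy, scipy, OpenCV 4.12 (cv2) and the standard library are available. Lean on these libraries where they do the work, as an engineer would, in place of code of your own. Each camera call takes 0.05 s, during which the arm holds its last target. There are 200 camera calls.

## Working session

There is one attempt and no reset: what is moved stays moved. The work goes in short steps, Python scripts to look and compute and a shell command to move; the robot and the scene stay as the last step left them, time stands still between calls to the robot, and variables do not carry over. Pictures are saved under pics/ and viewed, at most 10 in all, crops included, and the job is handed in when it is done.

```bash
mkdir -p pics; cat > h.py <<'E'
import numpy as np, cv2
from station import *
def pt(cam,d,u,v,r=2):
    p=camera_params(cam);K=np.array(p["camera_matrix"]);D=np.array(p["distortion"]);T=np.array(p["extrinsics"])
    w=d[v-r:v+r+1,u-r:u+r+1];z=np.median(w[w>0])
    x,y=cv2.undistortPoints(np.array([[[u,v]]],float),K,D)[0,0]
    return (T@[x*z,y*z,z,1])[:3]
E
python3 - <<'E'
from h import *
for c in ("scene","side"):
    i,d=read_camera(c);cv2.imwrite(f"pics/{c}0.png",i);np.save(c+"0.npy",d)
s=read_state();print(s["clock"],s["tool_pos"],s["eef_rot"],s["grip_width"],s["ft_force"])
E
```

```text
0.1 [ 0.19039601 -0.5947217   0.22157649] [ 3.13961259e+00 -1.32112572e-04 -2.83192964e+00] 0.08662164997791222 [ 0.40719645  0.27703854 -0.97830479]
```

View pics/scene0.png

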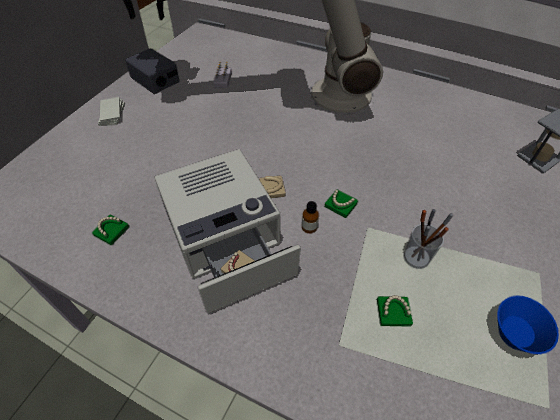

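View pics/side0.png

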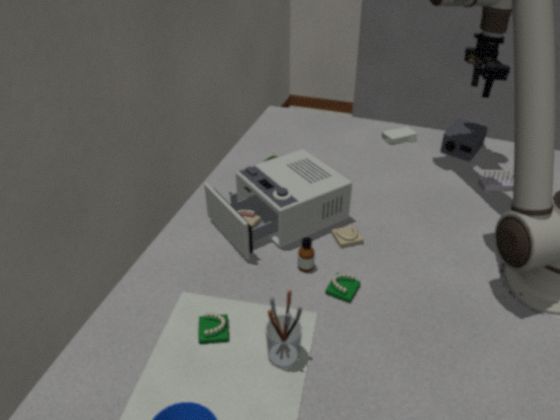

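The scene picture shows the unit at about (215,205), with its drawer panel from (200,300) to (300,255) facing away from the robot. The round key is at (252,205). Next I'll enlarge this area.

```bash
python3 - <<'E'
from h import *
i=cv2.imread("pics/scene0.png");cv2.imwrite("pics/c.png",cv2.resize(i[140:320,145:345],None,fx=4,fy=4,interpolation=cv2.INTER_CUBIC)[:600,:800] if 0 else cv2.resize(i[145:315,145:325],None,fx=3.5,fy=3.5,interpolation=cv2.INTER_CUBIC))
d=np.load("scene0.npy")
for u,v in [(252,205),(193,237),(160,178),(238,155),(274,203),(184,243),(275,290),(205,300),(208,306),(295,268),(250,280),(310,208),(275,187)]: print(u,v,pt("scene",d,u,v,1).round(4))
E
```

```text
252 205 [0.6524 0.0244 0.1364]
193 237 [ 0.7636 -0.0473  0.1208]
160 178 [ 0.6626 -0.204   0.1209]
238 155 [ 0.5205 -0.0849  0.1199]
274 203 [0.6138 0.0551 0.1176]
184 243 [ 0.7828 -0.0555  0.1202]
275 290 [ 7.392e-01  1.189e-01 -3.000e-04]
205 300 [0.8477 0.0252 0.0678]
208 306 [0.8462 0.0263 0.0399]
295 268 [0.6964 0.1439 0.0438]
250 280 [0.776  0.0832 0.075 ]
310 208 [0.5654 0.1195 0.0826]
275 187 [ 0.4954 -0.0005  0.0248]
```

View pics/c.png

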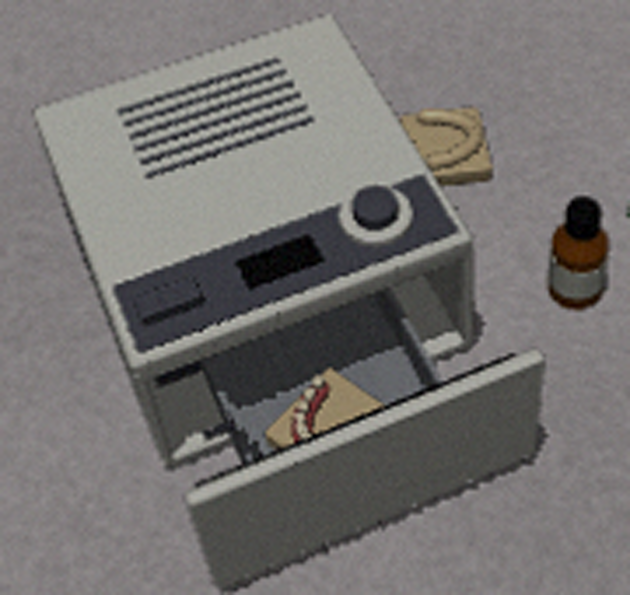

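The crop confirms the layout: the round key is at scene pixel (252,204) and the release key is at about (194,232). The denture lies in the tray behind the panel. Next I'll fit the unit pose from depth.

```bash
cat >> h.py <<'E'
def cloud(cam,d):
    p=camera_params(cam);K=np.array(p["camera_matrix"]);D=np.array(p["distortion"]);T=np.array(p["extrinsics"])
    v,u=np.nonzero(d>0);z=d[v,u].astype(float)
    q=cv2.undistortPoints(np.c_[u,v].astype(float)[:,None],K,D)[:,0]
    return np.c_[q*z[:,None],z]@T[:3,:3].T+T[:3,3],u,v
E
python3 - <<'E'
from h import *
for cam in ("scene","side"):
    P,u,v=cloud(cam,np.load(cam+"0.npy"))
    near=(np.abs(P[:,0]-.68)<.25)&(np.abs(P[:,1]+.02)<.25)
    R=P[near&(np.abs(P[:,2]-.120)<.003)]
    # panel outer: plane near guess
    n=np.array([-.617,-.787]); c=np.array([.7725,.0845])
    # roof only
    s=(R[:,:2]-c)@n; A=R[s>.07]
    r=cv2.minAreaRect(A[:,:2].astype(np.float32)); print(cam,len(A),r)
    k=P[near&(np.abs(P[:,2]-.1365)<.0025)&(np.hypot(P[:,0]-.652,P[:,1]-.024)<.03)]
    print("key",len(k),k.mean(0), cv2.minEnclosingCircle(k[:,:2].astype(np.float32)) if len(k) else 0)
    B=P[near&(P[:,2]>.02)&(P[:,2]<.112)&(np.abs((P[:,:2]-c)@n)<.006)]
    if len(B)>50:
        f=cv2.fitLine(B[:,:2].astype(np.float32),cv2.DIST_HUBER,0,.001,.001).ravel(); t=(B[:,:2]-f[2:])@f[:2]
        print("panel",len(B),f,np.degrees(np.arctan2(f[1],f[0])),np.percentile(t,[.5,99.5]), f[2:]+f[:2]*(t.min()+t.max())/2)
E
```

```text
scene 7034 ((0.6471057534217834, -0.07251739501953125), (0.22294528782367706, 0.2102336436510086), 51.870426177978516)
key 103 [0.64630966 0.02087314 0.13591174] ((0.6450596451759338, 0.020678814500570297), 0.01427433267235756)
panel 2292 [ 0.78539675 -0.6189927   0.77461827  0.08367468] -38.24261 [-0.10531637  0.09873396] [0.77161198 0.08604402]
side 3421 ((0.6466609239578247, -0.07424794137477875), (0.2210787683725357, 0.21390400826931), 52.53294372558594)
key 61 [0.64438479 0.01915391 0.1363577 ] ((0.645740270614624, 0.018792953342199326), 0.014735821634531021)
panel 1151 [ 0.7882018  -0.6154168   0.7676528   0.08625595] -37.982216 [-0.09978463  0.10366083] [0.77006385 0.08437345]
```

```bash
python3 -m jog '[{"angular":[0,0,-0.119],"xyz":[0,0,0],"gripper":0},{"angular":[0,0,-0.119],"xyz":[0,0,0],"gripper":0},{"angular":[0,0,-0.119],"xyz":[0,0,0],"gripper":0},{"angular":[0,0,-0.119],"xyz":[0,0,0],"gripper":0},{"angular":[0,0,-0.119],"xyz":[0,0,0],"gripper":0},{"angular":[0,0,0],"xyz":[-20,0,0],"gripper":0},{"angular":[0,0,0],"xyz":[-38,-2,0],"gripper":0},{"angular":[0,0,0],"xyz":[-38,-2,0],"gripper":0},{"angular":[0,0,0],"xyz":[-38,-2,0],"gripper":0},{"angular":[0,0,0],"xyz":[-38,-2,0],"gripper":0},{"angular":[0,0,0],"xyz":[-38,-2,0],"gripper":0},{"angular":[0,0,0],"xyz":[-38,-2,0],"gripper":0}]' 20
cat > w.py <<'E'
from h import *
s=read_state();c=np.array([.647,-.073]);a=np.radians(-128.1);X=np.array([np.cos(a),np.sin(a)]);Y=np.array([-X[1],X[0]])
p=np.array(s["tool_pos"]);d=p[:2]-c;f=np.array(s["ft_force"])
print("t",round(s["clock"],2),"unit xyz mm",(d@X*1e3).round(1),(d@Y*1e3).round(1),(p[2]*1e3).round(1),"yaw",np.degrees(s["eef_rot"]).round(2),"F",(f[:2]@X).round(2),(f[:2]@Y).round(2),f[2].round(2),"grip",s["grip_width"])
E
python3 w.py
```

```text
clock: 1.1
tool_pos: [0.3538, -0.4059, 0.2222]
eef_rot: [3.141, 0.0, -2.237]
ft_force: [0.6, -1.9, 0.7]
grip_width: 0.0147
grasp_force: 0.0
t 1.1 unit xyz mm 442.8 -25.3 222.2 yaw [ 1.7995e+02  1.0000e-02 -1.2818e+02] F 1.13 1.7 0.69 grip 0.014710870616683526
```

```bash
python3 -m jog '[{"xyz":[-38,-2,0],"angular":[0,0,0],"gripper":0},{"xyz":[-38,-2,0],"angular":[0,0,0],"gripper":0},{"xyz":[-38,-2,0],"angular":[0,0,0],"gripper":0},{"xyz":[-38,-2,0],"angular":[0,0,0],"gripper":0},{"xyz":[-38,-2,0],"angular":[0,0,0],"gripper":0},{"xyz":[-38,-2,0],"angular":[0,0,0],"gripper":0},{"xyz":[-38,-2,0],"angular":[0,0,0],"gripper":0},{"xyz":[-38,-2,0],"angular":[0,0,0],"gripper":0},{"xyz":[-38,-2,0],"angular":[0,0,0],"gripper":0},{"xyz":[-38,-2,0],"angular":[0,0,0],"gripper":0},{"xyz":[-38,0,0],"angular":[0,0,0],"gripper":0},{"xyz":[-38,0,0],"angular":[0,0,0],"gripper":0}]'>/dev/null; python3 w.py
python3 -m jog '[{"xyz":[-38,0,0],"angular":[0,0,0],"gripper":0},{"xyz":[-38,0,0],"angular":[0,0,0],"gripper":0},{"xyz":[-38,0,0],"angular":[0,0,0],"gripper":0},{"xyz":[-38,0,0],"angular":[0,0,0],"gripper":0},{"xyz":[-36,0,0],"angular":[0,0,0],"gripper":0},{"xyz":[-20,0,0],"angular":[0,0,0],"gripper":0},{"xyz":[0,0,0],"angular":[0,0,0],"gripper":0},{"xyz":[0,0,0],"angular":[0,0,0],"gripper":0}]'>/dev/null; python3 w.py
```

```text
t 2.1 unit xyz mm -13.1 -4.8 221.9 yaw [ 1.7995e+02 -4.0000e-02 -1.2815e+02] F -0.41 0.96 0.05 grip 0.0005634175918357114
t 2.77 unit xyz mm -220.2 -4.9 220.3 yaw [ 1.7989e+02 -1.4000e-01 -1.2807e+02] F 0.27 0.28 -0.87 grip 0.0004583257933917814
```

```bash
python3 -m jog '[{"xyz":[-20,-5,0],"angular":[0,0,0],"gripper":0},{"xyz":[0,0,30],"angular":[0,0,0],"gripper":0},{"xyz":[0,0,35],"angular":[0,0,0],"gripper":0},{"xyz":[0,0,35],"angular":[0,0,0],"gripper":0},{"xyz":[0,0,25],"angular":[0,0,0],"gripper":0},{"xyz":[0,0,10],"angular":[0,0,0],"gripper":0},{"xyz":[0,0,0],"angular":[0,0,0],"gripper":0},{"xyz":[0,0,0],"angular":[0,0,0],"gripper":0}]'>/dev/null; python3 w.py
python3 - <<'E'
from h import *
for n in ("scene","wrist"):
    i,d=read_camera(n);cv2.imwrite(f"pics/{n}1.png",i)
a=cv2.imread("pics/scene1.png")[100:340,120:400]
cv2.imwrite("pics/both1.png",np.hstack([cv2.resize(a,(420,360)),cv2.resize(cv2.imread("pics/wrist1.png"),(380,360))]))
E
```

```text
t 3.43 unit xyz mm -238.9 1.9 88.9 yaw [-1.7992e+02  2.0000e-02 -1.2818e+02] F -0.3 0.47 0.96 grip 0.0005995596928434748
```

View pics/both1.png

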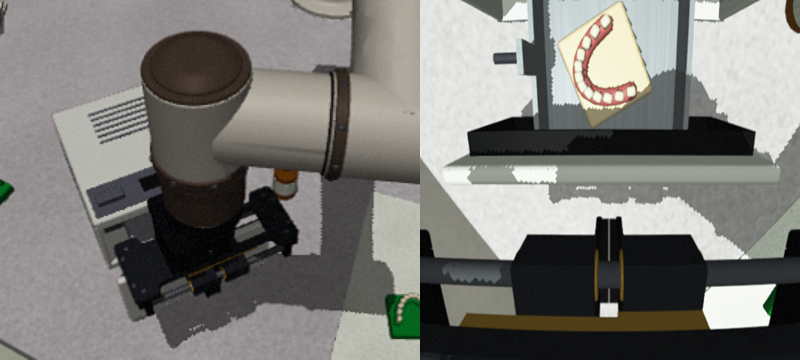

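In the picture the shut fingers stand ahead of the panel, centred and square to it, and the denture is visible in the tray. I'll approach and push gently.

```bash
python3 -m jog '[{"xyz":[4,0,0],"angular":[0,0,0],"gripper":0},{"xyz":[5,0,0],"angular":[0,0,0],"gripper":0},{"xyz":[4,0,0],"angular":[0,0,0],"gripper":0},{"xyz":[3,0,0],"angular":[0,0,0],"gripper":0},{"xyz":[2,0,0],"angular":[0,0,0],"gripper":0},{"xyz":[2,0,0],"angular":[0,0,0],"gripper":0},{"xyz":[2,0,0],"angular":[0,0,0],"gripper":0},{"xyz":[2,0,0],"angular":[0,0,0],"gripper":0},{"xyz":[2,0,0],"angular":[0,0,0],"gripper":0},{"xyz":[2,0,0],"angular":[0,0,0],"gripper":0},{"xyz":[2,0,0],"angular":[0,0,0],"gripper":0},{"xyz":[2,0,0],"angular":[0,0,0],"gripper":0}]'>/dev/null; python3 w.py
```

```text
t 4.53 unit xyz mm -208.5 1.0 87.5 yaw [-1.7995e+02  1.3000e-01 -1.2813e+02] F -4.19 0.89 -2.09 grip 0.0005604378691895641
```

```bash
python3 -m jog '[{"xyz":[2,0,0],"angular":[0,0,0],"gripper":0},{"xyz":[3,0,0],"angular":[0,0,0],"gripper":0},{"xyz":[3,0,0],"angular":[0,0,0],"gripper":0},{"xyz":[3,0,0],"angular":[0,0,0],"gripper":0},{"xyz":[3,0,0],"angular":[0,0,0],"gripper":0},{"xyz":[3,0,0],"angular":[0,0,0],"gripper":0},{"xyz":[3,0,0],"angular":[0,0,0],"gripper":0},{"xyz":[3,0,0],"angular":[0,0,0],"gripper":0},{"xyz":[3,0,0],"angular":[0,0,0],"gripper":0},{"xyz":[3,0,0],"angular":[0,0,0],"gripper":0},{"xyz":[3,0,0],"angular":[0,0,0],"gripper":0},{"xyz":[3,0,0],"angular":[0,0,0],"gripper":0}]'>/dev/null; python3 w.py
python3 -m jog '[{"xyz":[3,0,0],"angular":[0,0,0],"gripper":0},{"xyz":[3,0,0],"angular":[0,0,0],"gripper":0},{"xyz":[3,0,0],"angular":[0,0,0],"gripper":0},{"xyz":[3,0,0],"angular":[0,0,0],"gripper":0},{"xyz":[3,0,0],"angular":[0,0,0],"gripper":0},{"xyz":[3,0,0],"angular":[0,0,0],"gripper":0},{"xyz":[3,0,0],"angular":[0,0,0],"gripper":0},{"xyz":[2,0,0],"angular":[0,0,0],"gripper":0},{"xyz":[2,0,0],"angular":[0,0,0],"gripper":0},{"xyz":[2,0,0],"angular":[0,0,0],"gripper":0}]'>/dev/null; python3 w.py
```

```text
t 5.53 unit xyz mm -172.6 1.0 87.5 yaw [-1.7998e+02  6.0000e-02 -1.2816e+02] F -6.58 0.89 -2.51 grip 0.0008770900806172062
t 6.37 unit xyz mm -149.9 1.1 87.6 yaw [-179.79    0.5  -128.08] F -10.61 1.7 -5.52 grip 0.000673402879777106
```

```bash
python3 -m jog '[{"xyz":[2,0,0],"angular":[0,0,0],"gripper":0},{"xyz":[2,0,0],"angular":[0,0,0],"gripper":0},{"xyz":[2,0,0],"angular":[0,0,0],"gripper":0},{"xyz":[2,0,0],"angular":[0,0,0],"gripper":0},{"xyz":[2,0,0],"angular":[0,0,0],"gripper":0},{"xyz":[1,0,0],"angular":[0,0,0],"gripper":0}]'>/dev/null; python3 w.py
python3 -m jog '[{"xyz":[1,0,0],"angular":[0,0,0],"gripper":0},{"xyz":[1,0,0],"angular":[0,0,0],"gripper":0},{"xyz":[1,0,0],"angular":[0,0,0],"gripper":0},{"xyz":[1,0,0],"angular":[0,0,0],"gripper":0}]'>/dev/null; python3 w.py
```

```text
t 6.87 unit xyz mm -135.2 1.0 87.5 yaw [-1.7994e+02  1.3000e-01 -1.2815e+02] F -6.4 1.3 -3.2 grip 0.00020903289988679366
t 7.2 unit xyz mm -131.4 1.0 87.5 yaw [-1.7994e+02  1.4000e-01 -1.2814e+02] F -7.27 0.8 -2.72 grip 0.0009465126078636283
```

```bash
python3 -m jog '[{"xyz":[1,0,0],"angular":[0,0,0],"gripper":0},{"xyz":[1,0,0],"angular":[0,0,0],"gripper":0}]'>/dev/null; python3 w.py
python3 -m jog '[{"xyz":[1,0,0],"angular":[0,0,0],"gripper":0},{"xyz":[0,0,0],"angular":[0,0,0],"gripper":0}]'>/dev/null; python3 w.py
```

```text
t 7.37 unit xyz mm -130.6 1.1 87.6 yaw [-179.89    0.28 -128.14] F -12.68 1.31 -4.79 grip 0.0004913074753139304
t 7.53 unit xyz mm -130.6 1.1 87.6 yaw [-179.85    0.38 -128.12] F -11.78 0.61 -4.64 grip 0.00039713701004942965
```

The drawer is at its end stop: the position has stalled and the force has risen. I'll back off smoothly so it settles on the catch.

```bash
python3 -m jog '[{"xyz":[-1,0,0],"angular":[0,0,0],"gripper":0},{"xyz":[-2,0,0],"angular":[0,0,0],"gripper":0},{"xyz":[-2,0,0],"angular":[0,0,0],"gripper":0},{"xyz":[-2,0,0],"angular":[0,0,0],"gripper":0},{"xyz":[-2,0,0],"angular":[0,0,0],"gripper":0},{"xyz":[-2,0,0],"angular":[0,0,0],"gripper":0},{"xyz":[-2,0,0],"angular":[0,0,0],"gripper":0},{"xyz":[-2,0,0],"angular":[0,0,0],"gripper":0},{"xyz":[-4,0,0],"angular":[0,0,0],"gripper":0},{"xyz":[-6,0,0],"angular":[0,0,0],"gripper":0},{"xyz":[-8,0,0],"angular":[0,0,0],"gripper":0},{"xyz":[-8,0,0],"angular":[0,0,0],"gripper":0}]'>/dev/null; python3 w.py
python3 -m jog '[{"xyz":[-5,0,-20],"angular":[0,0,0],"gripper":0},{"xyz":[0,0,-30],"angular":[0,0,0],"gripper":0},{"xyz":[0,0,-30],"angular":[0,0,0],"gripper":0},{"xyz":[0,0,-20],"angular":[0,0,0],"gripper":0},{"xyz":[0,0,0],"angular":[0,0,0],"gripper":0}]'>/dev/null; python3 w.py
python3 - <<'E'
from h import *
i,d=read_camera("wrist");j,e=read_camera("side");np.save("wd.npy",d)
cv2.imwrite("pics/both2.png",np.hstack([cv2.resize(i,(420,360)),cv2.resize(j[130:280,180:370],(380,360))]))
P,u,v=cloud("side",e)
a=np.radians(-128.1);X=np.array([np.cos(a),np.sin(a)]);q=(P[:,:2]-[.647,-.073]);x=q@X;y=q@[-X[1],X[0]]
m=(abs(y)<.1)&(P[:,2]>.03)&(P[:,2]<.105)&(x<-.1)&(x>-.17);print(m.sum(),np.median(x[m]),np.percentile(x[m],[10,90]))
E
```

```text
t 8.53 unit xyz mm -168.4 1.0 87.7 yaw [ 1.7999e+02 -5.0000e-02 -1.2818e+02] F 0.27 0.23 -0.07 grip 0.0006199302652329707
t 8.95 unit xyz mm -175.7 2.9 194.7 yaw [-179.53    0.42 -128.1 ] F -0.29 0.09 -0.33 grip 0.0005878042592031128
1072 -0.12779783588025073 [-0.12895077 -0.12571114]
```

View pics/both2.png

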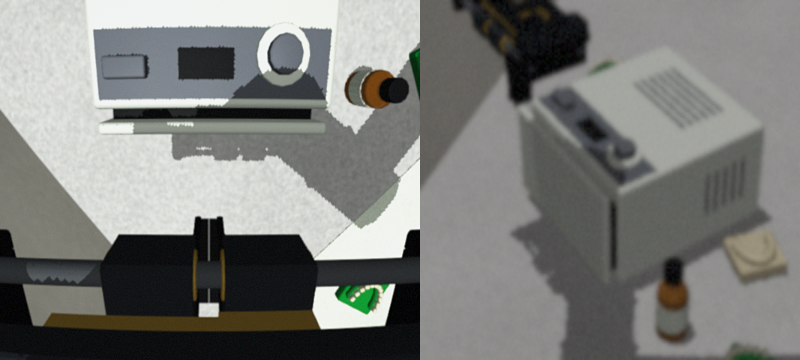

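The panel stands about 10 mm proud of the housing, at unit x −128 mm, so it is on the catch. The round key shows in the wrist view at about (380,64) in full pixels. Now I'll move over it.

```bash
python3 -m jog '[{"xyz":[15,10,0],"angular":[0,0,0],"gripper":0},{"xyz":[25,15,0],"angular":[0,0,0],"gripper":0},{"xyz":[30,18,0],"angular":[0,0,0],"gripper":0},{"xyz":[24,12,0],"angular":[0,0,0],"gripper":0},{"xyz":[10,6,0],"angular":[0,0,0],"gripper":0},{"xyz":[0,0,10],"angular":[0,0,0],"gripper":0},{"xyz":[0,0,15],"angular":[0,0,0],"gripper":0},{"xyz":[0,0,10],"angular":[0,0,0],"gripper":0},{"xyz":[0,0,0],"angular":[0,0,0],"gripper":0},{"xyz":[0,0,0],"angular":[0,0,0],"gripper":0}]'>/dev/null; python3 w.py
python3 - <<'E'
from h import *
P,u,v=cloud("side",read_camera("side")[1])
k=P[(abs(P[:,2]-.1365)<.002)&(np.hypot(P[:,0]-.646,P[:,1]-.0195)<.02)];print(len(k),k.mean(0))
i,d=read_camera("wrist");cv2.imwrite("pics/w3.png",i)
E
```

```text
t 9.88 unit xyz mm -69.4 -60.4 150.6 yaw [ 1.7989e+02 -1.7000e-01 -1.2814e+02] F -0.3 0.38 -0.39 grip 0.0003871357440296502
52 [0.64481583 0.01983532 0.13641594]
```

View pics/w3.png

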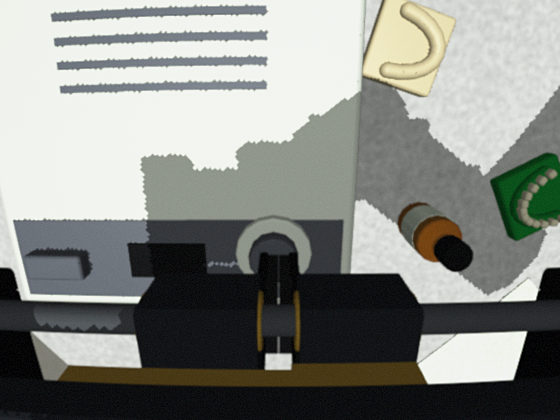

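The shut fingertips are over the key, with the cap centre at about (273,250) and the fingers at column 279. I'll trim 2 mm and press.

```bash
python3 -m jog '[{"xyz":[-2.5,-2,2],"angular":[0,0,0],"gripper":0},{"xyz":[0,0,3],"angular":[0,0,0],"gripper":0},{"xyz":[0,0,3],"angular":[0,0,0],"gripper":0},{"xyz":[0,0,2],"angular":[0,0,0],"gripper":0},{"xyz":[0,0,2],"angular":[0,0,0],"gripper":0},{"xyz":[0,0,1],"angular":[0,0,0],"gripper":0},{"xyz":[0,0,1],"angular":[0,0,0],"gripper":0}]'>/dev/null; python3 w.py
python3 -m jog '[{"xyz":[0,0,1],"angular":[0,0,0],"gripper":0},{"xyz":[0,0,1],"angular":[0,0,0],"gripper":0},{"xyz":[0,0,1],"angular":[0,0,0],"gripper":0}]'>/dev/null; python3 w.py
```

```text
t 10.57 unit xyz mm -71.8 -58.2 138.4 yaw [ 1.7999e+02 -1.0000e-02 -1.2816e+02] F -0.64 0.65 0.15 grip 0.0005802869130761899
t 10.82 unit xyz mm -72.0 -58.1 135.8 yaw [-1.7999e+02  1.0000e-02 -1.2815e+02] F -0.12 0.58 2.5 grip 0.00025433901316689685
```

```bash
python3 -m jog '[{"xyz":[0,0,1],"angular":[0,0,0],"gripper":0},{"xyz":[0,0,1],"angular":[0,0,0],"gripper":0},{"xyz":[0,0,1],"angular":[0,0,0],"gripper":0},{"xyz":[0,0,1],"angular":[0,0,0],"gripper":0}]'>/dev/null; python3 w.py
python3 -m jog '[{"xyz":[0,0,1],"angular":[0,0,0],"gripper":0},{"xyz":[0,0,1],"angular":[0,0,0],"gripper":0}]'>/dev/null; python3 w.py
```

```text
t 11.15 unit xyz mm -72.0 -58.1 132.0 yaw [-1.7998e+02  2.0000e-02 -1.2815e+02] F -0.03 -1.33 4.62 grip 0.0003698588510005498
t 11.32 unit xyz mm -72.0 -58.1 130.4 yaw [-1.7997e+02  1.0000e-02 -1.2814e+02] F 2.23 -4.76 10.05 grip 0.0002368914475844109
```

```bash
python3 -m jog '[{"xyz":[0,0,1],"angular":[0,0,0],"gripper":0},{"xyz":[0,0,0],"angular":[0,0,0],"gripper":0}]'>/dev/null; python3 w.py
```

```text
t 11.48 unit xyz mm -72.0 -58.1 130.4 yaw [-1.7994e+02  2.0000e-02 -1.2812e+02] F 1.97 -4.04 10.59 grip 0.0005823181209151251
```

The key has bottomed: z has stalled at 130.4 mm and the force is 10.6 N, over the 5 N needed. I'll lift off and check.

```bash
python3 -m jog '[{"xyz":[0,0,-2],"angular":[0,0,0],"gripper":0},{"xyz":[0,0,-2],"angular":[0,0,0],"gripper":0},{"xyz":[0,0,-3],"angular":[0,0,0],"gripper":0},{"xyz":[0,0,-5],"angular":[0,0,0],"gripper":0},{"xyz":[0,0,-15],"angular":[0,0,0],"gripper":0},{"xyz":[0,0,-25],"angular":[0,0,0],"gripper":0},{"xyz":[0,0,-25],"angular":[0,0,0],"gripper":0},{"xyz":[0,0,-10],"angular":[0,0,0],"gripper":0},{"xyz":[0,0,0],"angular":[0,0,0],"gripper":0},{"xyz":[0,0,0],"angular":[0,0,0],"gripper":0}]'>/dev/null; python3 w.py
python3 - <<'E'
from h import *
i,d=read_camera("wrist");j,e=read_camera("side")
cv2.imwrite("pics/both4.png",np.hstack([cv2.resize(i,(420,360)),cv2.resize(j[130:310,160:388],(380,360))]))
P,u,v=cloud("side",e)
k=P[(np.hypot(P[:,0]-.645,P[:,1]-.0195)<.011)&(P[:,2]<.15)];print("key z",np.median(k[:,2]))
a=np.radians(-128.1);X=np.array([np.cos(a),np.sin(a)]);q=(P[:,:2]-[.647,-.073]);x=q@X;y=q@[-X[1],X[0]]
m=(abs(y)<.1)&(P[:,2]>.03)&(P[:,2]<.105)&(x<-.1)&(x>-.22);print(m.sum(),np.median(x[m]))
E
```

```text
t 12.32 unit xyz mm -71.9 -58.5 214.8 yaw [ 1.7994e+02  2.0000e-02 -1.2818e+02] F 0.26 1.19 -0.5 grip 0.00011972268534031684
key z 0.13610365724803486
1079 -0.12779179739341068
```

View pics/both4.png

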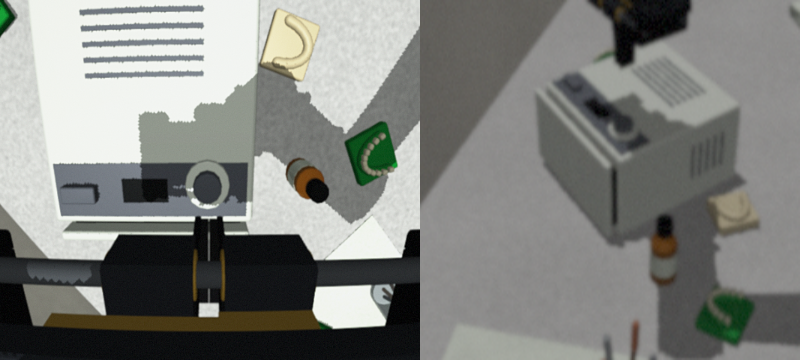

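The key is up again at 136 mm and the drawer is still on its catch. The robot touches nothing.

```bash
python3 -c "from station import *; print(finish_job())"
```

```text
the job is handed in; nothing more can be done
None
```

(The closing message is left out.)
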